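# Put the sanding block and wax tin away by height in a two-tier bench rack

## Task

Put the cork sanding block and the wax tin away in the small two-tier rack, each on the tier whose headroom suits its height: slide the flat block lengthways into the low bay underneath, and stand the tin on the open front of the deck and slide it under the roof. The block lies crosswise and does not fit that way, so turn it a quarter turn, for example against the rack's steel corner post. Push each in until it is flush with the front edge of the board above it, keep the tin upright, and do not disturb the port tube, the woofer or the tweeter.

Things in the scene. Friction and masses are not known exactly. Their poses are not given: they have to be found in the camera images.
- rack: Fixed plywood rack, 120 mm wide, 130 mm high. Origin: at bench level below the middle of the deck's front edge; x points into the rack, y to its left as one faces in, z up. Deck board: 8 mm thick, top at z = 50 mm, x = 0 to 170 mm, y = -60 to 60 mm. Its first 85 mm are open, without walls or roof.
- bay_mouth (a point): Lower tier: the bay on the bare bench under the deck. This point: middle of its mouth at bench level (= rack origin; axes as the rack's). Headroom 42 mm; inner wall faces at y = +42 and -42 mm; back stop at x = 118 mm. The left wall begins at x = 0, the right wall only at x = 45 mm. Above the mouth is the deck's front edge.
- corner_post (a point): Foot of the upright steel corner post: 16 mm diameter, black cap 22 mm, 43 mm high in all, at x = -50, y = +50 mm from the rack origin. From it an aluminium guide rail, 28 mm high, inner face at rack y = +42 mm, leads to the bay's left wall.
- roof_mouth (a point): Upper tier: on the deck under the roof. This point: on the deck's top (z = 50 mm), in the middle below the roof's front edge (rack x = 85 mm; axes as the rack's). Headroom 72 mm; roof 8 mm thick, its top at z = 130 mm above the bench; inner wall faces at y = +48 and -48 mm; back panel 77 mm behind this point. Nothing above the roof.
- block_centre (a point): Centre (half-way up, 17 mm above its underside) of the loose brown cork sanding block, 63 mm (its x) by 105 mm (its y, the long axis) by 34 mm high, 90 g. It starts flat on the bench in front of the rack's post and lower bay, lying roughly across the way in (its x axis roughly along the rack's x).
- tin_centre (a point): Centre (half-way up, 32 mm above its underside) of the loose wax tin, an upright cylinder with tan body (64 mm diameter) and black lid (67 mm diameter, the top 14 mm), 64 mm high, about 240 g, axis z. It starts standing on the bench to the left or right of the rack.
- sand_block: The sanding block itself; origin at the centre of its underside.
- wax_tin: The wax tin itself; origin at the centre of its underside.
- port_tube: Bystander: grey aluminium tube standing upright on the bench, 52 mm diameter, 85 mm high; origin at the centre of its underside.
- woofer: Bystander: black cone loudspeaker driver standing on its magnet, cone up, 122 mm across, 66 mm high; origin at the centre of its underside.
- tweeter: Bystander: dome tweeter with a round black flange, 76 mm diameter, 37 mm high; origin at the centre of its underside.
There are look-alikes about, which are no part of the job. What is shaped like the wax_tin but pink, red or white is not meant.

How it is judged:
At the end, for the whole second after the job is handed in: Block flat on the bench in the lower bay, long axis within 0.25 rad of the way in, standing out of the deck's front edge by at most 12 mm; tin upright on the deck under the roof, standing out of the roof's front edge by at most 12 mm; both at rest (x of block_centre in the frame of rack between 0.04 and 0.08 m and y of block_centre in the frame of rack between -0.025 and 0.025 m and z of block_centre in the frame of rack below 0.023 m and angle between the y axis of block_centre and the x axis of rack, either way round below 0.25 rad and x of tin_centre in the frame of rack between 0.106 and 0.14 m and y of tin_centre in the frame of rack between -0.03 and 0.03 m and z of tin_centre in the frame of rack between 0.076 and 0.088 m and angle between tin_centre's own z axis and vertical below 0.1 rad and linear speed of each of sand_block, wax_tin below 0.02 m/s); the robot touches nothing.
It fails at once if the port tube is moved more than 25 mm or tipped over (distance of port_tube from where it was at the start of the episode above 0.025 m or angle between port_tube's own z axis and vertical above 0.4 rad).
It fails at once if the woofer is moved more than 25 mm or tipped over (distance of woofer from where it was at the start of the episode above 0.025 m or angle between woofer's own z axis and vertical above 0.4 rad).
It fails at once if the tweeter is moved more than 25 mm or tipped over (distance of tweeter from where it was at the start of the episode above 0.025 m or angle between tweeter's own z axis and vertical above 0.4 rad).
It fails at once if the wax tin is tipped by more than about 30 degrees (angle between tin_centre's own z axis and vertical above 0.52 rad).
It also fails if it takes over 72 s, if anything falls off the work surface, if the arm or the gripper's body presses on something with over 40 N, if the wrist force passes 120 N, or if a joint passes its speed limit or range.

## Robot

A 6-joint arm with a two-finger parallel gripper is mounted at the origin on the work surface; the furniture and walls round the work are solid. World frame = base frame: x ahead of the robot, y to its left, z up, the work surface at z = 0. Lengths are in m, angles in rad, forces in N, time in s.
With the tool pointing down it reaches from about 0.35 to 0.95 m from the base axis. Payload 17.4 kg.
Tool frame: the origin (TCP) lies on the centre line of the jaws, within the pads' length; the fingertips stand 8 mm ahead of it and the grasp point (between the pads) lies 11 mm behind it; z points along the fingers, y is the line along which they close (so a half turn about z gives the same grasp; the last joint's range is limited). The gripper opens to 93 mm and grips with 3 to 60 N. Pads are 15 mm wide; open, the fingers measure 128 mm over their backs; the gripper's body (75 mm by 188 mm) begins 65 mm behind the grasp point.
Start: joints at [1.181, 0.116, 1.442, -0, 1.584, -0.038], TCP at [0.233, 0.634, 0.201] pointing down, gripper open.
Joint ranges: [-2.83, 2.83], [-0.83, 2.19], [0.07, 2.5], [-1.14, 4.28], [0.01, 3], [-2.97, 2.97]. Speed limits (rad/s): [1.89, 1.89, 2.22, 3.14, 3.14, 3.14].

## Interface

Orientations are given as a unit quaternion [x, y, z, w].
In Python, from rig import observe, vision, r gives the robot as it stands. The module is installed in compiled form; this text tells all that it offers.
- The arm moves only by the tool send_rows, never from a script. Its argument "increments" is one flat list of numbers, 7 for each row, row after row: the shift along the world's x, y, z normalised to -1 to 1, where 1 is 30 mm, then the turn, a rotation vector about the world's x, y, z normalised to -1 to 1, where 1 is 0.08 rad, then the closure in counts, from 0 (fully open) to 255 (shut). A call has 1 to 20 rows; each row shifts and turns the commanded pose from where the row before left it; what a row does not reach is not made up. A row lasts 1/12 s, in which the tool goes at most 41.7 mm and 7.16 degrees, less where a joint would pass 70% of its speed; a pose out of reach is approached as far as the arm can. A call with a number of a shift or a turn outside -1 to 1 is refused whole. A call with a gripper value outside its range is refused whole. The fingers move at their own pace and stop on an object; "squeeze" is the grip in N (left out, the last holds). Time passes only in rows, so rows that do not move let the fingers close. It gives the time, the measured TCP pose, the force, the opening and the grip force at its end, in the units of the state.
- observe(): the state, without advancing time (a new reading comes with each control period).
- vision.read_camera(name): name is "side" or "top" or "wrist"; returns a dict with "frame" (400x640x3 uint8, red, green, blue), "fovy" (degrees; the focal length in pixels is half the picture's height over the tangent of half this angle, whatever the lens; pixels are square), "cx", "cy" (the principal point, pixels), "position" and "orientation" of the camera in the world; the wrist camera has in their place "hand_eye" (4x4, takes a point from camera to tool coordinates, whose origin is the TCP and whose axes are the flange's). Camera axes: x right, y down, z forward; pixel columns grow to the right and rows downward; lengths in m; the calibration is good to about 2 mm. A picture is of the moment at which its call begins: read the wrist's pose just before it. There is no depth.
- r.job_done(): hands the job in; it is judged then, once.
The state is a dict: "time": time; "q": joint angles; "qd": joint speeds; "joint_torque": joint torques, N m; "eef_pos": TCP position; "tcp_rot": TCP orientation; "wrist_force": force on the tool from outside, world axes, zero at the start; "ft_torque": the same for the moment, N m; "opening": opening from 0.0 (shut) to 1.0 (fully open); "grip_force": force on a finger pad.
Only numpy, scipy, OpenCV 4.12 (cv2) and the standard library are available. Lean on these libraries where they do the work, as an engineer would, in place of code of your own. Each camera call takes 0.05 s, during which the arm holds its last target. There are 200 camera calls.

## Working session

There is one attempt and no reset: what is moved stays moved. The work goes in short steps, Python scripts to look and compute and a tool call to move; the robot and the scene stay as the last step left them, time stands still between calls to the robot, and variables do not carry over. Pictures are saved under pics/ and viewed, at most 10 in all, crops included, and the job is handed in when it is done.

Besides the shell and the picture viewer there is one more tool, called after ">>>" as name(argument=value, ...) on one line, values as JSON. send_rows: Moves the arm, as the interface text tells. Its arguments: {"type":"object","properties":{"increments":{"type":"array","items":{"type":"number"}},"squeeze":{"type":"number"}},"required":["increments"]}

```bash
mkdir -p pics; cat > h.py <<'E'
import numpy as np, cv2
from scipy.spatial.transform import Rotation as R
from rig import observe, vision, r
def cam(n):
    s=observe(); c=vision.read_camera(n); f=c["frame"]; F=f.shape[0]/2/np.tan(np.radians(c["fovy"])/2)
    if "hand_eye" in c:
        T=np.eye(4);T[:3,:3]=R.from_quat(s["tcp_rot"]).as_matrix();T[:3,3]=s["eef_pos"];T=T@np.array(c["hand_eye"])
        p,M=T[:3,3],T[:3,:3]
    else:
        p=np.array(c["position"]);o=np.array(c["orientation"]);M=R.from_quat(o).as_matrix() if o.size==4 else o
    return dict(f=f,F=F,cx=c["cx"],cy=c["cy"],p=p,M=M)
def plane(c,u,v,z):
    d=c["M"]@np.array([(u-c["cx"])/c["F"],(v-c["cy"])/c["F"],1]); return c["p"]+d*(z-c["p"][2])/d[2]
def proj(c,P):
    q=c["M"].T@(np.array(P)-c["p"]); return q[:2]/q[2]*c["F"]+[c["cx"],c["cy"]]
def save(c,n): cv2.imwrite("pics/"+n,cv2.cvtColor(c["f"],cv2.COLOR_RGB2BGR))
E
python3 - <<'E'
from h import *
for n in("top","side"):
    c=cam(n);save(c,n+"0.png");print(n,c["p"],c["F"],c["cx"],c["cy"],c["M"].round(3).tolist())
print(observe())
E
```

```text
top [ 0.43031671 -0.03360956  1.61632959] 451.934749139878 321.06570433154724 195.0220148752898 [[0.015, -0.997, 0.078], [-1.0, -0.014, 0.012], [-0.011, -0.078, -0.997]]
side [ 0.58166797 -1.12755244  0.71644713] 462.81618749741244 318.37242418941537 202.79595273068188 [[0.999, 0.024, -0.041], [0.047, -0.515, 0.856], [-0.0, -0.857, -0.516]]
{'time': 0.1, 'q': array([ 1.18122644e+00,  1.16397539e-01,  1.44216828e+00,  2.09170506e-06,
        1.58400717e+00, -3.77955405e-02]), 'qd': array([ 7.62710771e-04,  3.82739330e-04, -1.26404426e-03,  2.72887138e-04,
       -2.83335764e-05, -3.98895175e-04]), 'joint_torque': array([ 2.56472966e-03, -7.22888160e+01, -6.23874378e+01,  7.81400828e-02,
        2.26791197e-02, -8.51602385e-05]), 'eef_pos': array([0.23251127, 0.63348192, 0.20002505]), 'tcp_rot': array([ 1.74981656e-01,  9.84571572e-01, -4.78796926e-04, -1.04966885e-04]), 'wrist_force': array([-0.57910064, -0.20352206,  0.38472233]), 'ft_torque': array([-0.00310046, -0.0333163 ,  0.02259887]), 'grip_force': 0.0, 'opening': 1.0003106817816303}
```

View pics/top0.png

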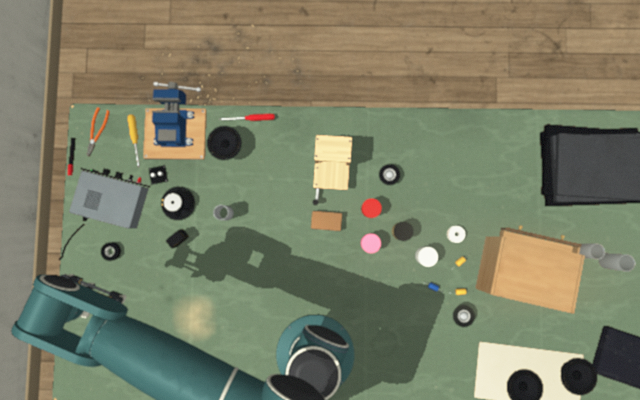

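View pics/side0.png

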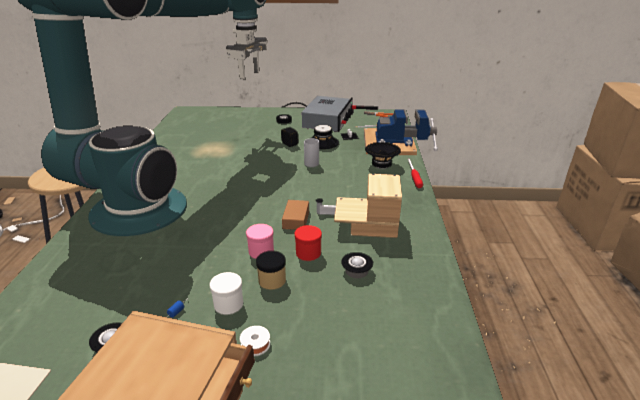

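Top view: the rack is at (333,160), its post at about (317,195), and the brown block at (327,220). The tin candidates are black lid (403,231), red (371,208), pink (371,243) and white (428,257), plus a spool at (456,234). In the side view, only the one at (271,270) has a black lid on a tan body, so I choose that one. The bystanders are the tube (223,212), the woofer (224,142) and the tweeter (390,174).

```bash
python3 - <<'E'
from h import *
c=cam("top");hsv=cv2.cvtColor(c["f"],cv2.COLOR_RGB2HSV)
def blob(m,box):
    x0,y0,x1,y1=box;k=np.zeros_like(m);k[y0:y1,x0:x1]=m[y0:y1,x0:x1]
    cs,_=cv2.findContours(k,0,cv2.CHAIN_APPROX_NONE);return max(cs,key=cv2.contourArea)
for n,box,z in(("deck/roof",(295,125,360,192),.09),("block",(300,200,360,235),.034)):
    x0,y0,x1,y1=box
    m=cv2.inRange(hsv,(8,60,90),(28,255,255))
    rect=cv2.minAreaRect(blob(m,box));print(n,rect)
    for p in cv2.boxPoints(rect):print("  ",p.round(1),[plane(c,*p,zz)[:2].round(4).tolist() for zz in ((.05,.13) if n[0]=="d" else (z,))])
m=cv2.inRange(hsv,(0,0,0),(179,150,75));rect=cv2.minAreaRect(blob(m,(388,215,418,247)));print("tin",rect,plane(c,*rect[0],.064))
g=cv2.resize(c["f"][120:260,290:430],None,fx=4,fy=4,interpolation=cv2.INTER_CUBIC)
s=cam("side");g2=cv2.resize(s["f"][165:305,230:420],None,fx=3,fy=3,interpolation=cv2.INTER_CUBIC)
cv2.imwrite("pics/crop1.png",g[...,::-1]);cv2.imwrite("pics/crop2.png",g2[...,::-1])
E
```

```text
deck/roof ((332.26458740234375, 161.7369384765625), (37.55320358276367, 54.360618591308594), 3.1798300743103027)
   [312.  187.8] [[0.578, 0.0171], [0.5705, 0.0145]]
   [315.  133.6] [[0.7698, 0.0096], [0.7524, 0.0074]]
   [352.5 135.6] [[0.764, -0.1221], [0.747, -0.1176]]
   [349.5 189.9] [[0.5726, -0.1135], [0.5653, -0.1094]]
block ((326.0456848144531, 220.3603973388672), (31.206207275390625, 18.809221267700195), 4.085616588592529)
   [309.8 228.6] [[0.4364, 0.0229]]
   [311.2 209.9] [[0.502, 0.0193]]
   [342.3 212.1] [[0.4958, -0.0898]]
   [340.9 230.9] [[0.4302, -0.0858]]
tin ((403.0, 230.5), (17.0, 18.0), 90.0) [ 0.43458248 -0.29682388  0.064     ]
```

View pics/crop1.png

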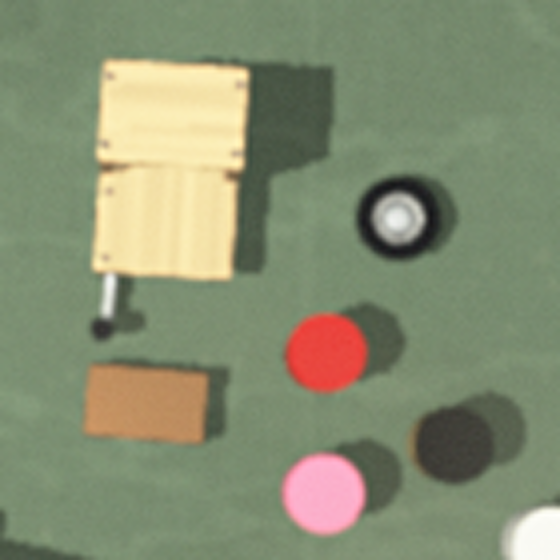

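View pics/crop2.png

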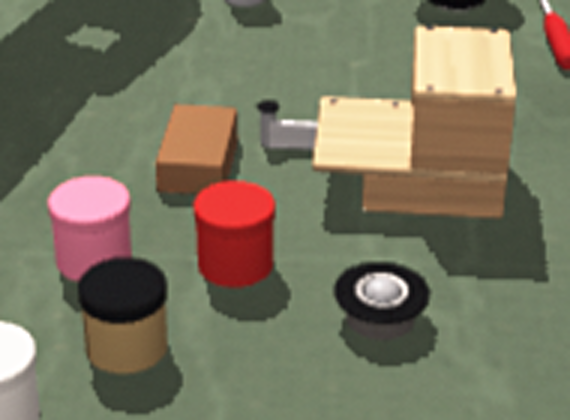

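The crops confirm the tan tin with the black lid at (455,443) in the first crop, the block at (146,404) and the post cap at (101,327). I'm moving to the block now, about 25 mm off its centre toward −y, with the jaws closing across its 63 mm side.

>>> send_rows(increments=[0.32,-0.96,0,0,0,-0.66,0,0.32,-0.96,0,0,0,-0.66,0,0.32,-0.96,0,0,0,-0.66,0,0.32,-0.96,0,0,0,-0.66,0,0.32,-0.96,0,0,0,-0.66,0,0.32,-0.96,0,0,0,-0.66,0,0.32,-0.96,0,0,0,-0.66,0,0.32,-0.96,0,0,0,-0.66,0,0.32,-0.96,0,0,0,-0.66,0,0.32,-0.96,0,0,0,-0.66,0,0.32,-0.96,0,0,0,-0.66,0,0.32,-0.96,0,0,0,-0.66,0,0.32,-0.96,0,0,0,-0.66,0,0.32,-0.96,0,0,0,-0.66,0,0.32,-0.96,0,0,0,-0.66,0,0.32,-0.96,0,0,0,-0.66,0,0.32,-0.96,0,0,0,-0.66,0,0.32,-0.96,0,0,0,-0.66,0,0.32,-0.96,0,0,0,-0.66,0,0.32,-0.96,0,0,0,-0.66,0])

```text
time: 1.87
eef_pos: [0.4247, 0.0561, 0.2008]
tcp_rot: [0.648, 0.761, 0.0, 0.0]
wrist_force: [-0.0, 1.4, 0.0]
opening: 1.0
grip_force: 0.0
```

>>> send_rows(increments=[0.32,-0.96,0,0,0,-0.66,0,0.32,-0.96,0,0,0,-0.66,0,0.32,-0.96,0,0,0,-0.66,0,0.06,-0.96,0,0,0,-0.66,0,0,0,0,0,0,0,0,0,0,0,0,0,0,0])

```text
time: 2.37
eef_pos: [0.4551, -0.0586, 0.2004]
tcp_rot: [0.725, 0.689, -0.0, -0.0]
wrist_force: [-0.1, -0.5, -0.8]
opening: 1.0
grip_force: 0.0
```

```bash
cat >> h.py <<'E'
def tool():
    s=observe();M=R.from_quat(s["tcp_rot"]).as_matrix()
    print("t",round(s["time"],2),"p",s["eef_pos"].round(4),"yang",np.arctan2(M[1,1],M[0,1]).round(4),"z",M[:,2].round(3),"op",round(s["opening"],3),"gf",round(s["grip_force"],1),"F",s["wrist_force"].round(1),"q6",s["q"][5].round(2))
E
python3 - <<'E'
from h import *
tool();c=cam("wrist");save(c,"w1.png")
hsv=cv2.cvtColor(c["f"],cv2.COLOR_RGB2HSV)
m=cv2.inRange(hsv,(5,90,60),(20,255,215))
cs,_=cv2.findContours(m,0,cv2.CHAIN_APPROX_NONE)
for k in sorted(cs,key=cv2.contourArea)[-2:]:
    rect=cv2.minAreaRect(k);print(rect,plane(c,*rect[0],.034)[:2],[plane(c,*p,.034)[:2].round(4).tolist() for p in cv2.boxPoints(rect)])
E
```

```text
t 2.37 p [ 0.4551 -0.0586  0.2004] yang -0.0506 z [-0.001  0.    -1.   ] op 1.0 gf 0.0 F [-0.1 -0.5 -0.8] q6 -0.13
((464.5, 362.0), (54.0, 349.0), 90.0) [ 0.60872875 -0.29084342] [[0.4035, -0.2435], [0.81, -0.2638], [0.8234, -0.3404], [0.3977, -0.3192]]
((528.5, 173.0), (156.0, 179.0), 90.0) [ 0.6629072  -0.06460916] [[0.5686, 0.0171], [0.7423, 0.0083], [0.7686, -0.1562], [0.5738, -0.1464]]
```

View pics/w1.png

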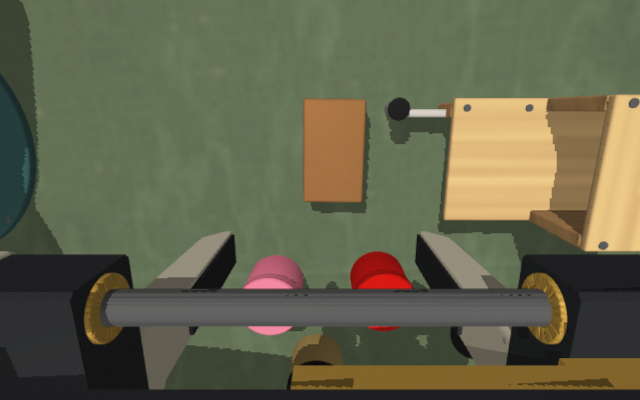

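The wrist view shows the block top with corners (303,99), (366,100), (362,202) and (304,201). The deck front edge runs from (455,98) to (444,219), the post cap is at (399,109), and the rail is to its right.

```bash
python3 - <<'E'
from h import *
c=cam("wrist");P=lambda u,v,z:plane(c,u,v,z)[:2].round(4)
print("cam",c["p"].round(3))
a=[P(*p,.034) for p in((303.5,99),(366,100),(362,202),(304.5,201))];print("block",a,np.mean(a,0))
l,q=P(455,98,.05),P(444,219,.05);print("deck",l,q,(l+q)/2,np.linalg.norm(l-q),"psi",np.arctan2(-(l-q)[0],(l-q)[1]));print("cap",P(399,109,.043))
hsv=cv2.cvtColor(c["f"],cv2.COLOR_RGB2HSV);m=cv2.inRange(hsv,(5,90,60),(20,255,215));m[:,380:]=0;m[215:]=0
k=max(cv2.findContours(m,0,cv2.CHAIN_APPROX_NONE)[0],key=cv2.contourArea);r_=cv2.minAreaRect(k);print(r_,P(*r_[0],.034))
E
```

```text
cam [0.458 0.01  0.385]
block [array([0.4366, 0.0209]), array([0.4975, 0.017 ]), array([ 0.4913, -0.0859]), array([ 0.431 , -0.0819])] [ 0.4641   -0.032475]
deck [0.5784 0.0144] [ 0.5726 -0.1035] [ 0.5755  -0.04455] 0.11804257706437961 psi -0.04915460538823597
cap [0.5279 0.007 ]
((334.0, 151.0), (104.0, 62.0), 90.0) [ 0.4642 -0.0311]
```

>>> send_rows(increments=[0.25,0.05,-0.8,0,0,0,0,0,0,-1,0,0,0,0,0,0,-1,0,0,0,0,0,0,-1,0,0,0,0,0,0,-1,0,0,0,0,0,0,-0.9,0,0,0,0,0,0,-0.48,0,0,0,0,0,0,0,0,0,0,255,0,0,0,0,0,0,255,0,0,0,0,0,0,255,0,0,0,0,0,0,255,0,0,0,0,0,0,255,0,0,0,0,0,0,255,0,0,0,0,0,0,255,0,0,0,0,0,0,255,0,0,0,0,0,0,255,0,0,0,0,0,0,255], squeeze=20)

```text
time: 3.88
eef_pos: [0.4632, -0.0562, 0.0166]
tcp_rot: [0.724, 0.69, 0.0, 0.001]
wrist_force: [-3.8, -0.7, 9.8]
opening: 0.339
grip_force: 4.8
```

```bash
python3 - <<'E'
from h import *
tool();c=cam("wrist");save(c,"w2.png")
E
```

```text
t 3.88 p [ 0.4632 -0.0562  0.0166] yang -0.0483 z [ 0.001 -0.    -1.   ] op 0.339 gf 4.8 F [-3.8 -0.7  9.8] q6 -0.13
```

View pics/w2.png

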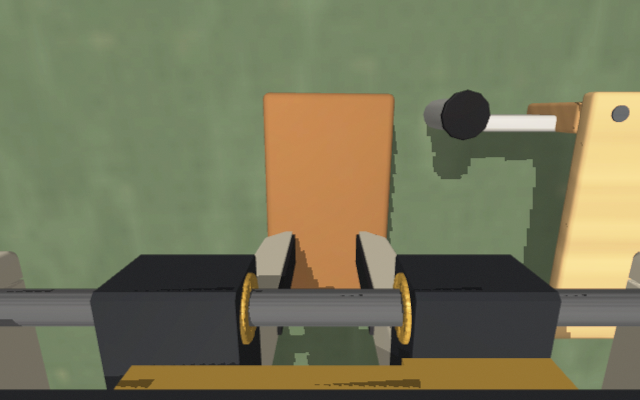

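```bash
python3 - <<'E'
from h import *
c=cam("wrist");P=lambda u,v,z:plane(c,u,v,z)[:2].round(4)
print(c["M"].round(3).tolist(),c["F"])
print([P(*p,.034) for p in((265,95),(393,95),(387,235),(268,235))],"cap",P(465,115,.043))
print("tcp px",proj(c,observe()["eef_pos"]),"tips if 31mm apart",[proj(c,observe()["eef_pos"]+np.array([d,y,-.008])).round(0) for d in(-.0155,.0155) for y in(-.0075,.0075)])
print("if 63",[proj(c,observe()["eef_pos"]+np.array([d,y,-.008])).round(0) for d in(-.0315,.0315) for y in(-.0075,.0075)])
print("block near end px",proj(c,[.4613,-.0845,.034]))
tool()
E
```

```text
[[0.999, -0.047, -0.011], [-0.048, -0.967, -0.251], [0.001, 0.251, -0.968]] 345.7444593379523
[array([0.438 , 0.0195]), array([0.4972, 0.0166]), array([ 0.4942, -0.0522]), array([ 0.4332, -0.0492])] cap [0.5275 0.0063]
tcp px [326.91088108 233.33429207] tips if 31mm apart [array([301., 242.]), array([300., 218.]), array([354., 239.]), array([353., 215.])]
if 63 [array([275., 243.]), array([272., 219.]), array([381., 238.]), array([380., 214.])]
block near end px [325.99033685 294.31922948]
t 3.98 p [ 0.4632 -0.0562  0.0166] yang -0.0483 z [ 0.001 -0.    -1.   ] op 0.247 gf 4.6 F [-3.9 -0.1  9.6] q6 -0.13
```

>>> send_rows(increments=[0,0,0,0,0,0,255,0,0,0,0,0,0,255,0,0,0,0,0,0,255])

```text
time: 4.23
eef_pos: [0.4634, -0.0562, 0.0166]
tcp_rot: [0.724, 0.69, 0.001, 0.001]
wrist_force: [-1.1, -0.4, 6.9]
opening: 0.04
grip_force: 3.9
```

```bash
python3 - <<'E'
from h import *
tool();c=cam("wrist");save(c,"w3.png")
e=observe()["eef_pos"]
for z in(.0086,.034,.045):print(z,[proj(c,[e[0]+d,e[1]+.0075,z]).round(0) for d in(-.0155,.0155)])
s=cam("side");g2=cv2.resize(s["f"][140:260,220:360],None,fx=4,fy=4,interpolation=cv2.INTER_CUBIC)
g=np.hstack([cv2.resize(c["f"][60:360,200:460],(416,480)),g2[:,60:440]]);cv2.imwrite("pics/c3.png",g[...,::-1])
E
```

```text
t 4.23 p [ 0.4634 -0.0562  0.0166] yang -0.0483 z [ 0.002 -0.    -1.   ] op 0.04 gf 3.9 F [-1.1 -0.4  6.9] q6 -0.13
0.0086 [array([300., 218.]), array([353., 215.])]
0.034 [array([296., 233.]), array([357., 230.])]
0.045 [array([294., 241.]), array([359., 238.])]
```

View pics/c3.png

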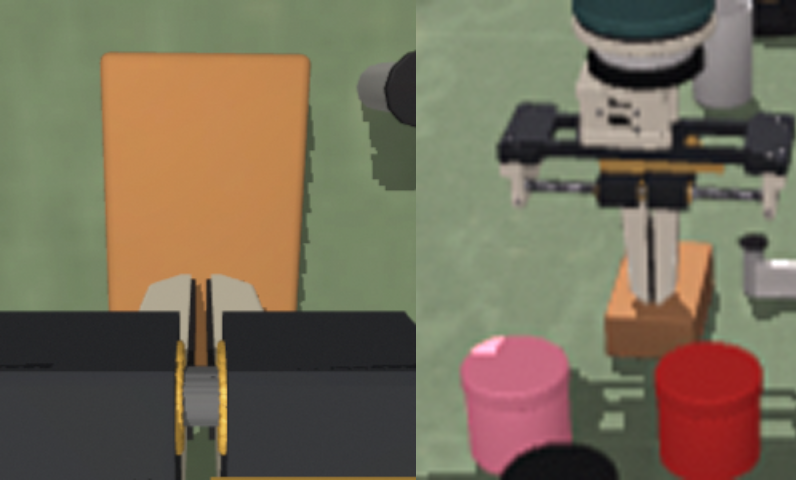

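The block hasn't moved, but the fingertips slid over its top: they sit about 25 mm short of the stated position (tip ≈ TCP z + 17 mm). I'll lift, reopen, and go lower in small steps, watching the force.

>>> send_rows(increments=[0,0,1,0,0,0,0,0,0,0,0,0,0,0,0,0,0,0,0,0,0,0,0,0,0,0,0,0,0,0,0,0,0,0,0,0,0,0,0,0,0,0,0,0,0,0,0,0,0,0,0,0,0,0,0,0,0,0,0,0,0,0,0,0,0,0,0,0,0,0,0,0,0,0,0,0,0,0,0,0,0,0,0,0,0,0,0,0,0,0,0])

```text
time: 5.42
eef_pos: [0.4627, -0.056, 0.0452]
tcp_rot: [0.724, 0.69, -0.0, 0.0]
wrist_force: [-0.3, 0.3, 0.5]
opening: 0.894
grip_force: 0.0
```

>>> send_rows(increments=[0,0,-0.8,0,0,0,0,0,0,-0.2,0,0,0,0,0,0,-0.2,0,0,0,0,0,0,0,0,0,0,0])

```text
time: 5.75
eef_pos: [0.4621, -0.0559, 0.0083]
tcp_rot: [0.724, 0.69, -0.001, -0.001]
wrist_force: [-0.4, 0.9, 0.4]
opening: 1.0
grip_force: 0.0
```

```bash
python3 - <<'E'
from h import *
tool();c=cam("wrist")
g=c["f"];cv2.imwrite("pics/w4.png",g[...,::-1]);print(proj(c,observe()["eef_pos"]))
E
```

```text
t 5.75 p [ 0.4621 -0.0559  0.0083] yang -0.0482 z [-0.002  0.    -1.   ] op 1.0 gf 0.0 F [-0.4  0.9  0.4] q6 -0.13
[327.65429791 233.89641339]
```

View pics/w4.png

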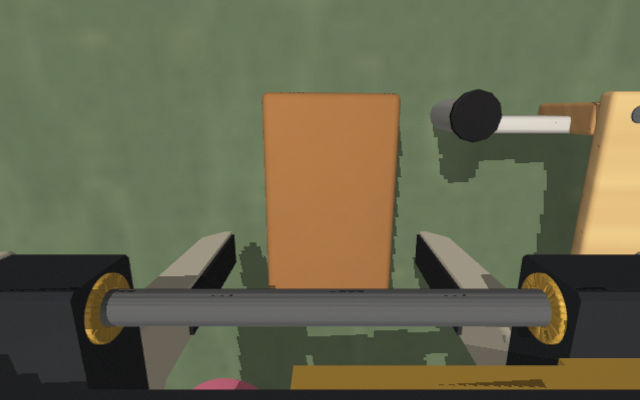

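The tips now sit either side of the block, which spans columns 265–398. Nominally they would already be on the bench, yet there is no contact force, so the fingers are shorter than stated. I'm going lower.

>>> send_rows(increments=[0,0,-0.15,0,0,0,0,0,0,-0.15,0,0,0,0,0,0,-0.15,0,0,0,0,0,0,0,0,0,0,0])

```text
time: 6.13
eef_pos: [0.4623, -0.056, -0.0051]
tcp_rot: [0.724, 0.69, -0.0, -0.0]
wrist_force: [-0.1, -0.6, 0.4]
opening: 0.996
grip_force: 0.0
```

>>> send_rows(increments=[0,0,0,0,0,0,255,0,0,0,0,0,0,255,0,0,0,0,0,0,255,0,0,0,0,0,0,255,0,0,0,0,0,0,255,0,0,0,0,0,0,255,0,0,0,0,0,0,255,0,0,0,0,0,0,255], squeeze=25)

```text
time: 6.8
eef_pos: [0.4628, -0.0561, -0.0041]
tcp_rot: [0.724, 0.69, 0.0, 0.0]
wrist_force: [0.3, -0.4, 1.7]
opening: 0.674
grip_force: 24.9
```

Gripped at 63 mm. Next: lift, a quarter turn of −90°, and move in front of the mouth.

>>> send_rows(increments=[0,0,0.7,0,0,0,255,0,0,0.8,0,0,0,255,0,0,0.7,0,0,0,255,0,0,0,0,0,0,255])

```text
time: 7.13
eef_pos: [0.4643, -0.0563, 0.0657]
tcp_rot: [0.724, 0.69, 0.001, 0.002]
wrist_force: [-0.2, -0.5, 0.4]
opening: 0.677
grip_force: 24.9
```

>>> send_rows(increments=[0.04,0.025,0,0,0,-0.98,255,0.04,0.025,0,0,0,-0.98,255,0.04,0.025,0,0,0,-0.98,255,0.04,0.025,0,0,0,-0.98,255,0.04,0.025,0,0,0,-0.98,255,0.04,0.025,0,0,0,-0.98,255,0.04,0.025,0,0,0,-0.98,255,0.04,0.025,0,0,0,-0.98,255,0.04,0.025,0,0,0,-0.98,255,0.04,0.025,0,0,0,-0.98,255,0.04,0.025,0,0,0,-0.98,255,0.04,0.025,0,0,0,-0.98,255,0.04,0.025,0,0,0,-0.98,255,0.04,0.025,0,0,0,-0.98,255,0.04,0.025,0,0,0,-0.98,255,0.04,0.025,0,0,0,-0.98,255,0.04,0.025,0,0,0,-0.98,255,0.04,0.025,0,0,0,-0.98,255,0.04,0.025,0,0,0,-0.98,255,0,0,0,0,0,-0.98,255])

```text
time: 8.8
eef_pos: [0.4853, -0.0417, 0.0609]
tcp_rot: [1.0, -0.025, -0.0, -0.0]
wrist_force: [-0.8, 0.1, -1.3]
opening: 0.675
grip_force: 24.9
```

```bash
cat >> h.py <<'E'
O=np.array([.5755,-.0455]);psi=-.047
def rk(p):
    d=np.array(p)[:2]-O;return np.array([np.cos(psi)*d[0]+np.sin(psi)*d[1],-np.sin(psi)*d[0]+np.cos(psi)*d[1]]).round(4)
E
python3 - <<'E'
from h import *
tool();print(rk(observe()["eef_pos"]))
c=cam("top");hsv=cv2.cvtColor(c["f"],cv2.COLOR_RGB2HSV)
w=cam("wrist");save(w,"w5.png")
E
```

```text
t 8.8 p [ 0.4853 -0.0417  0.0609] yang -1.6201 z [-0.001  0.    -1.   ] op 0.675 gf 24.9 F [-0.8  0.1 -1.3] q6 1.48
[-0.0903 -0.0004]
```

View pics/w5.png

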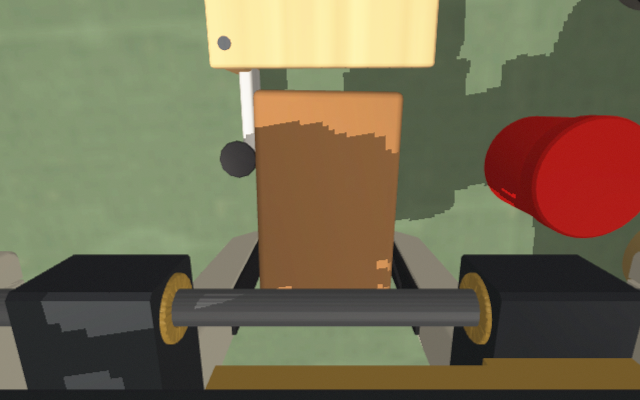

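The block is turned and lined up. It spans columns 256–401, ahead of the deck front (columns 207–437), and clears the post at (238,158) and the rail. I'll lower it, release, back off along rack −x, half close the jaws, and push with both fingertips.

>>> send_rows(increments=[0,0,-0.7,0,0,0,255,0,0,-0.7,0,0,0,255,0,0,-0.5,0,0,0,255,0,0,-0.22,0,0,0,255,0,0,0,0,0,0,255,0,0,0,0,0,0,0,0,0,0,0,0,0,0,0,0,0,0,0,0,0,0,0,0,0,0,0,0,0,0,0,0,0,0,0])

```text
time: 9.73
eef_pos: [0.4857, -0.0418, -0.0014]
tcp_rot: [1.0, -0.023, 0.0, 0.0]
wrist_force: [1.1, 0.8, 0.4]
opening: 0.971
grip_force: 0.0
```

>>> send_rows(increments=[-0.5,0.02,0.05,0,0,0,0,-0.5,0.02,0,0,0,0,0,-0.5,0.02,0,0,0,0,0,-0.37,0.03,0,0,0,0,145,0,0,0,0,0,0,145,0,0,0,0,0,0,145,0,0,0,0,0,0,145,0,0,0,0,0,0,145,0,0,0,0,0,0,145,0,0,0,0,0,0,145,0,0,0,0,0,0,145])

```text
time: 10.65
eef_pos: [0.4296, -0.0391, -0.0004]
tcp_rot: [1.0, -0.023, -0.0, -0.0]
wrist_force: [0.5, -0.1, 0.9]
opening: 0.474
grip_force: 0.0
```

```bash
cat > blk.py <<'E'
from h import *
tool();print("tcp rack",rk(observe()["eef_pos"]))
c=cam("wrist");hsv=cv2.cvtColor(c["f"],cv2.COLOR_RGB2HSV);m=cv2.inRange(hsv,(5,100,50),(16,255,225));m[286:]=0
k=max(cv2.findContours(m,0,cv2.CHAIN_APPROX_NONE)[0],key=cv2.contourArea);q=cv2.minAreaRect(k);print(q)
for p in cv2.approxPolyDP(k,4,True)[:,0]:print(p,rk(plane(c,*map(float,p),.034)))
save(c,"last.png")
E
python3 blk.py
```

```text
t 10.65 p [ 4.296e-01 -3.910e-02 -4.000e-04] yang -1.6162 z [-0.  0. -1.] op 0.474 gf 0.0 F [ 0.5 -0.1  0.9] q6 1.47
tcp rack [-0.1461 -0.0005]
((327.5, 102.0), (204.0, 155.0), 90.0)
[250   0] [-0.0366  0.0277]
[259 201] [-0.1177  0.028 ]
[390 203] [-0.1185 -0.0308]
[405   0] [-0.0365 -0.0327]
```

The block lies straight, rear edge at rack x = −118 mm. I'll close the fingers more to clear the post cap, then push.

>>> send_rows(increments=[0.3,-0.014,0,0,0,0,200,0,0,0,0,0,0,200,0,0,0,0,0,0,200,0,0,0,0,0,0,200,0.3,-0.014,0,0,0,0,200,0.3,-0.014,0,0,0,0,200,0.3,-0.014,0,0,0,0,200,0.3,-0.014,0,0,0,0,200,0.3,-0.014,0,0,0,0,200,0.3,-0.014,0,0,0,0,200,0.3,-0.014,0,0,0,0,200,0.3,-0.014,0,0,0,0,200,0.3,-0.014,0,0,0,0,200,0,0,0,0,0,0,200])

```text
time: 11.87
eef_pos: [0.5209, -0.0434, -0.0004]
tcp_rot: [1.0, -0.023, 0.0, 0.0]
wrist_force: [0.4, -0.1, 0.0]
opening: 0.216
grip_force: 0.0
```

```bash
python3 blk.py
```

```text
t 11.87 p [ 5.209e-01 -4.340e-02 -4.000e-04] yang -1.6161 z [ 0. -0. -1.] op 0.216 gf 0.0 F [ 0.4 -0.1  0. ] q6 1.48
tcp rack [-0.0547 -0.0005]
((325.0, 192.5), (93.0, 140.0), 90.0)
[255 146] [-0.0018  0.0286]
[262 238] [-0.044   0.0275]
[390 235] [-0.0425 -0.0316]
[395 147] [-0.0021 -0.0318]
```

>>> send_rows(increments=[0.3,-0.014,0,0,0,0,200,0.3,-0.014,0,0,0,0,200,0.3,-0.014,0,0,0,0,200,0.3,-0.014,0,0,0,0,200,0.1,-0.005,0,0,0,0,200,0.05,0,0,0,0,0,200,0,0,0,0,0,0,200])

```text
time: 12.5
eef_pos: [0.5601, -0.0451, -0.0005]
tcp_rot: [1.0, -0.023, -0.0, -0.0]
wrist_force: [0.4, 0.5, -0.2]
opening: 0.215
grip_force: 0.0
```

```bash
python3 blk.py
```

```text
t 12.5 p [ 5.601e-01 -4.510e-02 -5.000e-04] yang -1.6162 z [-0.  0. -1.] op 0.215 gf 0.0 F [ 0.4  0.5 -0.2] q6 1.49
tcp rack [-0.0154 -0.0004]
((490.5, 7.0), (14.0, 53.0), 90.0)
[464   8] [ 0.0914 -0.0559]
[469  14] [ 0.0893 -0.058 ]
[492  14] [ 0.0893 -0.0671]
[517   0] [ 0.0943 -0.0762]
[465   0] [ 0.0942 -0.056 ]
```

>>> send_rows(increments=[-0.5,0.02,0,0,0,0,200,-0.8,0.04,0.3,0,0,0,200,-0.8,0,0.8,0,0,0,200,-0.5,0,0.9,0,0,0,200,0,0,1,0,0,0,200,0,0,1,0,0,0,200,0,0,1,0,0,0,200,0,0,1,0,0,0,200,0,0,0.7,0,0,0,200,0,0,0,0,0,0,200])

```text
time: 13.38
eef_pos: [0.4829, -0.0435, 0.2055]
tcp_rot: [1.0, -0.023, 0.003, 0.0]
wrist_force: [0.1, -0.2, 0.2]
opening: 0.219
grip_force: 0.0
```

```bash
python3 blk.py
```

```text
t 13.38 p [ 0.4829 -0.0435  0.2055] yang -1.6162 z [ 0.006 -0.001 -1.   ] op 0.219 gf 0.0 F [ 0.1 -0.2  0.2] q6 1.47
tcp rack [-0.0926 -0.0023]
((323.0, 88.5), (9.0, 62.0), 90.0)
[292  85] [-0.0005  0.0291]
[297  93] [-0.008   0.0243]
[354  89] [-0.0041 -0.0319]
[353  84] [ 0.0006 -0.0308]
```

>>> send_rows(increments=[-0.4,-0.9,0,0,0,0,0,-0.4,-0.9,0,0,0,0,0,-0.4,-0.9,0,0,0,0,0,-0.4,-0.9,0,0,0,0,0,-0.4,-0.9,0,0,0,0,0,-0.4,-0.9,0,0,0,0,0,-0.4,-0.9,0,0,0,0,0,-0.4,-0.9,0,0,0,0,0,-0.3,-0.9,0,0,0,0,0,0,-0.3,0,0,0,0,0,0,0,0,0,0,0,0])

```text
time: 14.35
eef_pos: [0.376, -0.2966, 0.1993]
tcp_rot: [1.0, -0.024, -0.001, -0.0]
wrist_force: [0.7, 0.4, -0.5]
opening: 0.953
grip_force: 0.0
```

```bash
cat > tin.py <<'E'
from h import *
tool();c=cam("wrist");save(c,"tin.png");t=cam("top")
print("tin px expected",proj(c,[.4346,-.2968,.064]))
g=cv2.cvtColor(c["f"],cv2.COLOR_RGB2HSV);m=cv2.inRange(g,(0,0,0),(179,255,70));m[225:]=0
for k in cv2.findContours(m,0,cv2.CHAIN_APPROX_NONE)[0]:
    if cv2.contourArea(k)>1500:
        x,y=cv2.minEnclosingCircle(k)[0];q=cv2.minEnclosingCircle(k)[1];p=plane(c,x,y,.064);print("circ",x,y,q,p,"R",q*(c["p"][2]-.064)/c["F"],cv2.contourArea(k)/(np.pi*q*q),cv2.fitEllipse(k))
E
python3 tin.py
```

```text
t 14.35 p [ 0.376  -0.2966  0.1993] yang -1.6188 z [-0.001  0.001 -1.   ] op 0.953 gf 0.0 F [ 0.7  0.4 -0.5] q6 0.9
tin px expected [321.09740539 120.02796868]
circ 323.2671813964844 122.75305938720703 37.67311477661133 [ 0.43210639 -0.29863572  0.064     ] R 0.034829873796942294 0.9521731154946708 ((322.9381408691406, 122.75501251220703), (72.8480224609375, 74.24996185302734), 13.901996612548828)
```

Block's rear edge is at rack x ≈ −5 mm and it sits straight. The tin is at (0.432, −0.298). Grasping it now.

>>> send_rows(increments=[0.93,-0.03,-0.5,0,0,0,0,0.94,-0.03,-0.7,0,0,0,0,0,0,-1,0,0,0,0,0,0,-1,0,0,0,0,0,0,-1,0,0,0,0,0,0,-1,0,0,0,0,0,0,-0.8,0,0,0,0,0,0,-0.47,0,0,0,0,0,0,0,0,0,0,0])

```text
time: 15.2
eef_pos: [0.4319, -0.2945, 0.003]
tcp_rot: [1.0, -0.022, -0.002, -0.002]
wrist_force: [0.4, 0.5, -0.8]
opening: 1.002
grip_force: 0.0
```

>>> send_rows(increments=[0,0,0,0,0,0,255,0,0,0,0,0,0,255,0,0,0,0,0,0,255,0,0,0,0,0,0,255,0,0,0,0,0,0,255,0,0,0,0,0,0,255,0,0,0,0,0,0,255,0,0,0,0,0,0,255], squeeze=30)

```text
time: 15.87
eef_pos: [0.4335, -0.2973, 0.0076]
tcp_rot: [1.0, -0.023, 0.001, 0.0]
wrist_force: [0.3, 3.0, 7.2]
opening: 0.714
grip_force: 30.0
```

>>> send_rows(increments=[0,0,0.5,0,0,0,255,0,0,0.8,0,0,0,255,0,0,0.8,0,0,0,255,0,0,0.8,0,0,0,255,0,0,0.5,0,0,0,255,0,0,0,0,0,0,255])

```text
time: 16.37
eef_pos: [0.434, -0.2979, 0.112]
tcp_rot: [1.0, -0.023, 0.002, 0.001]
wrist_force: [0.3, -0.3, -3.4]
opening: 0.714
grip_force: 30.0
```

>>> send_rows(increments=[0.3,0.4,0,0,0,0,255,0.45,0.633,0,0,0,0,255,0.5,0.7,0,0,0,0,255,0.5,0.7,0,0,0,0,255,0.5,0.7,0,0,0,0,255,0.5,0.7,0,0,0,0,255,0.5,0.7,0,0,0,0,255,0.5,0.7,0,0,0,0,255,0.5,0.7,0,0,0,0,255,0.5,0.7,0,0,0,0,255,0.5,0.7,0,0,0,0,255,0.45,0.6,0,0,0,0,255,0.3,0.4,0,0,0,0,255,0,0,0,0,0,0,255])

```text
time: 17.53
eef_pos: [0.6136, -0.0452, 0.107]
tcp_rot: [1.0, -0.022, -0.001, -0.0]
wrist_force: [-0.7, 0.1, -4.3]
opening: 0.714
grip_force: 30.0
```

```bash
python3 - <<'E'
from h import *
tool();e=observe()["eef_pos"];print(rk(e))
c=cam("wrist");print("tcp px",proj(c,e));s=cam("side")
a=cv2.resize(c["f"][0:400,120:540],(420,400));b=cv2.resize(s["f"][100:240,300:440],(400,400),interpolation=cv2.INTER_CUBIC)
cv2.imwrite("pics/final10.png",np.hstack([a[:,:395],b])[...,::-1])
E
```

```text
t 17.53 p [ 0.6136 -0.0452  0.107 ] yang -1.6144 z [-0.001  0.001 -1.   ] op 0.714 gf 30.0 F [-0.7  0.1 -4.3] q6 1.5
[0.0381 0.0021]
tcp px [322.9430322  233.78088638]
```

View pics/final10.png

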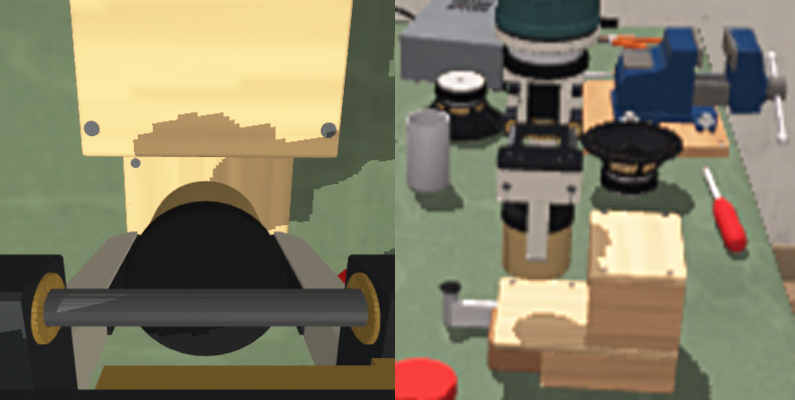

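The tin is held upright, clear of the roof and over the front of the deck. Lowering it.

>>> send_rows(increments=[0,-0.07,-0.5,0,0,0,255,0,0,-0.6,0,0,0,255,0,0,-0.3,0,0,0,255,0,0,-0.12,0,0,0,255,0,0,-0.06,0,0,0,255,0,0,0,0,0,0,255])

```text
time: 18.13
eef_pos: [0.6129, -0.0496, 0.0611]
tcp_rot: [1.0, -0.023, -0.0, 0.0]
wrist_force: [-0.6, -0.8, -2.9]
opening: 0.712
grip_force: 30.0
```

>>> send_rows(increments=[0,0,-0.05,0,0,0,255,0,0,-0.04,0,0,0,255,0,0,0,0,0,0,255])

```text
time: 18.38
eef_pos: [0.6132, -0.0493, 0.0587]
tcp_rot: [1.0, -0.023, 0.0, 0.0]
wrist_force: [-0.2, -0.4, -3.3]
opening: 0.719
grip_force: 30.0
```

>>> send_rows(increments=[0,0,-0.05,0,0,0,255,0,0,-0.04,0,0,0,255,0,0,0,0,0,0,255])

```text
time: 18.63
eef_pos: [0.6135, -0.0491, 0.0575]
tcp_rot: [1.0, -0.023, 0.001, -0.0]
wrist_force: [-5.8, 1.1, 11.3]
opening: 0.714
grip_force: 30.0
```

Contact with the deck. Release, back off, then tilt the tool so the fingertips lead and push low on the body.

>>> send_rows(increments=[0,0,0.03,0,0,0,0,0,0,0,0,0,0,0,0,0,0,0,0,0,0,0,0,0,0,0,0,0,0,0,0,0,0,0,0,0,0,0,0,0,0,0,-0.4,0.02,0,0,0,0,0,-0.6,0.03,0,0,0,0,0,-0.7,0.03,0,0,0,0,0,-0.7,0.05,0,0,0,0,0,-0.3,0.05,0,0,0,0,195,0,0.03,0,0,-1,0,195,0,0,0,0,-1,0,195,0,0,0,0,-1,0,195,0,0,0,0,0,0,195,0,0,0,0,0,0,195,0,0,0,0,0,0,195,0,0,0,0,0,0,195])

```text
time: 20.13
eef_pos: [0.5326, -0.043, 0.0569]
tcp_rot: [0.993, -0.023, 0.119, -0.003]
wrist_force: [0.1, 0.4, 0.1]
opening: 0.48
grip_force: 0.0
```

```bash
cat > tin2.py <<'E'
from h import *
tool();print("tcp rack",rk(observe()["eef_pos"]))
c=cam("wrist");save(c,"last.png")
g=cv2.cvtColor(c["f"],cv2.COLOR_RGB2HSV);m=cv2.inRange(g,(0,0,0),(179,255,70));m[230:]=0
for k in cv2.findContours(m,0,cv2.CHAIN_APPROX_NONE)[0]:
    if cv2.contourArea(k)>800:
        x,y,w,h=cv2.boundingRect(k);e=cv2.fitEllipse(k);print("box",x,y,w,h,"ell",e,"ctr",rk(plane(c,*e[0],.114)),"rear",rk(plane(c,x+w/2,y+h,.114)),"front",rk(plane(c,x+w/2,y,.114)),"L",rk(plane(c,x,y+h/2,.114)),"Rr",rk(plane(c,x+w,y+h/2,.114)))
E
python3 tin2.py
```

```text
t 20.13 p [ 0.5326 -0.043   0.0569] yang -1.6149 z [ 0.236 -0.    -0.972] op 0.48 gf 0.0 F [0.1 0.4 0.1] q6 1.45
tcp rack [-0.043   0.0005]
box 584 3 56 119 ell ((617.4846801757812, 64.15990447998047), (63.62066650390625, 113.60842895507812), 2.0590860843658447) ctr [ 0.0313 -0.1165] rear [ 0.0086 -0.1147] front [ 0.0552 -0.114 ] L [ 0.032  -0.1034] Rr [ 0.032  -0.1253]
box 248 0 166 142 ell ((330.431884765625, 64.15215301513672), (148.96591186523438, 169.9271697998047), 89.57360076904297) ctr [ 0.0315 -0.0033] rear [ 0.0006 -0.0036] front [ 0.0568 -0.0034] L [0.0288 0.0296] Rr [ 0.0287 -0.0365]
```

The tin is standing at rack (0.034, −0.003). Pushing it in.

>>> send_rows(increments=[0,-0.06,0,0,0,0,195,0,-0.04,0,0,0,0,195,0,0,0,0,0,0,195,0.25,-0.012,0,0,0,0,195,0.25,-0.012,0,0,0,0,195,0.25,-0.012,0,0,0,0,195,0.25,-0.012,0,0,0,0,195,0.25,-0.012,0,0,0,0,195,0.25,-0.012,0,0,0,0,195,0.25,-0.012,0,0,0,0,195,0.25,-0.012,0,0,0,0,195,0.25,-0.012,0,0,0,0,195,0.25,-0.012,0,0,0,0,195,0.25,-0.012,0,0,0,0,195,0.25,-0.012,0,0,0,0,195,0,0,0,0,0,0,195])

```text
time: 21.52
eef_pos: [0.6232, -0.0503, 0.0567]
tcp_rot: [0.993, -0.023, 0.12, -0.003]
wrist_force: [-0.6, -0.2, -1.0]
opening: 0.235
grip_force: 0.0
```

```bash
python3 tin2.py
```

```text
t 21.52 p [ 0.6232 -0.0503  0.0567] yang -1.6149 z [ 0.238 -0.    -0.971] op 0.235 gf 0.0 F [-0.6 -0.2 -1. ] q6 1.46
tcp rack [ 0.0479 -0.0026]
box 242 156 166 74 ell ((324.1268310546875, 190.55921936035156), (80.86878967285156, 187.9154815673828), 90.23544311523438) ctr [ 0.0719 -0.004 ] rear [ 0.0561 -0.0044] front [ 0.0857 -0.0043] L [0.0708 0.0289] Rr [ 0.071  -0.0375]
box 569 145 71 85 ell ((604.211181640625, 190.16177368164062), (56.47636413574219, 96.84803771972656), 31.423355102539062) ctr [ 0.0724 -0.1151] rear [ 0.0566 -0.1154] front [ 0.0902 -0.1149] L [ 0.0734 -0.1012] Rr [ 0.0735 -0.1291]
```

>>> send_rows(increments=[0.2,-0.01,0,0,0,0,195,0.2,-0.01,0,0,0,0,195,0.2,-0.01,0,0,0,0,195,0.2,-0.01,0,0,0,0,195,0,0,0,0,0,0,195])

```text
time: 21.98
eef_pos: [0.647, -0.0515, 0.0567]
tcp_rot: [0.993, -0.023, 0.12, -0.003]
wrist_force: [-0.4, -0.2, 0.0]
opening: 0.235
grip_force: 0.0
```

```bash
sed -i 's/m\[230:\]/m[252:]/' tin2.py; python3 tin2.py; python3 - <<'E'
import cv2,numpy as np
f=cv2.imread("pics/last.png");
for u in(290,305,325,345,360):print(u,[(v,f[v,u].tolist()) for v in range(196,270,6)])
E
```

```text
t 21.98 p [ 0.647  -0.0515  0.0567] yang -1.6149 z [ 0.238 -0.    -0.971] op 0.235 gf 0.0 F [-0.4 -0.2  0. ] q6 1.47
tcp rack [ 0.0717 -0.0027]
box 262 221 125 31 ell ((324.19683837890625, 233.93113708496094), (31.182024002075195, 131.0994873046875), 90.59369659423828) ctr [ 0.0784 -0.0041] rear [ 0.0711 -0.0043] front [ 0.0836 -0.0043] L [0.0772 0.0208] Rr [ 0.0774 -0.0293]
box 423 216 76 36 ell ((458.84100341796875, 235.9142303466797), (33.04315185546875, 83.3450927734375), 87.47993469238281) ctr [ 0.0778 -0.0579] rear [ 0.0714 -0.0588] front [ 0.0857 -0.0587] L [ 0.0785 -0.0436] Rr [ 0.0786 -0.0738]
box 484 43 156 209 ell ((555.3514404296875, 161.96875), (153.7731475830078, 221.77890014648438), 164.07925415039062) ctr [ 0.1073 -0.0958] rear [ 0.0715 -0.0989] front [ 0.1542 -0.0978] L [ 0.113  -0.0676] Rr [ 0.1131 -0.1289]
290 [(196, [130, 195, 231]), (202, [133, 199, 234]), (208, [79, 118, 145]), (214, [81, 120, 147]), (220, [62, 93, 114]), (226, [19, 18, 19]), (232, [19, 20, 20]), (238, [19, 17, 18]), (244, [79, 91, 95]), (250, [86, 98, 103]), (256, [87, 99, 104]), (262, [86, 98,
[... 511 characters left out ...]
(244, [17, 18, 19]), (250, [18, 16, 16]), (256, [78, 115, 141]), (262, [77, 113, 140]), (268, [77, 114, 140])]
345 [(196, [130, 194, 231]), (202, [133, 199, 234]), (208, [81, 121, 147]), (214, [80, 120, 148]), (220, [65, 98, 119]), (226, [17, 18, 17]), (232, [17, 19, 19]), (238, [18, 19, 21]), (244, [19, 18, 19]), (250, [78, 116, 142]), (256, [77, 116, 142]), (262, [79, 117, 143]), (268, [79, 117, 142])]
360 [(196, [130, 194, 230]), (202, [134, 198, 233]), (208, [80, 120, 146]), (214, [81, 121, 148]), (220, [65, 97, 119]), (226, [15, 15, 15]), (232, [18, 17, 18]), (238, [15, 15, 15]), (244, [82, 94, 99]), (250, [86, 98, 103]), (256, [86, 99, 104]), (262, [86, 98, 103]), (268, [86, 99, 104])]
```

>>> send_rows(increments=[0.12,-0.005,0,0,0,0,195,0.12,-0.005,0,0,0,0,195,0.12,-0.005,0,0,0,0,195,0,0,0,0,0,0,195])

```text
time: 22.37
eef_pos: [0.6574, -0.0519, 0.0567]
tcp_rot: [0.993, -0.023, 0.12, -0.003]
wrist_force: [-1.2, 0.9, -0.5]
opening: 0.234
grip_force: 0.1
```

>>> send_rows(increments=[-0.4,0.02,0,0,0,0,195,-0.8,0.04,0,0,0,0,195,-0.9,0.04,0,0,0,0,195,-0.9,0.04,0.3,0,0,0,195,-0.5,0,0.8,0,1,0,195,0,0,1,0,1,0,195,0,0,1,0,1,0,195,0,0,0.5,0,0,0,195,0,0,0,0,0,0,195])

```text
time: 23.12
eef_pos: [0.5538, -0.0478, 0.1686]
tcp_rot: [1.0, -0.023, 0.002, 0.0]
wrist_force: [0.2, 0.1, 0.3]
opening: 0.238
grip_force: 0.0
```

```bash
python3 - <<'E'
from h import *
tool();c=cam("wrist");save(c,"end.png");print("cam rack",rk(c["p"]),c["p"][2])
g=cv2.cvtColor(c["f"],cv2.COLOR_RGB2HSV);u=int(proj(c,[O[0]+.08,O[1]-.006,.1])[0])
for n,lo,hi in(("roof-lid-tan column",0,285),):
    prev=None
    for v in range(lo,hi):
        p=g[v,u].astype(int)
        if prev is None or abs(p-prev)[1:].max()>14 or abs(p-prev)[0]>8:print(v,p,"x@.13",rk(plane(c,u,v,.13))[0],"@.114",rk(plane(c,u,v,.114))[0],"@.05",rk(plane(c,u,v,.05))[0],"@.034",rk(plane(c,u,v,.034))[0])
        prev=p
t=cam("top");h=cv2.cvtColor(t["f"],cv2.COLOR_RGB2HSV)
for nm,P in(("tube",(223,212)),("woofer",(224,142)),("tweeter",(390,174))):print(nm,h[P[1],P[0]])
s=cam("side")
print("side tin lid expected px",proj(s,[O[0]+.116,O[1],.114]))
E
```

```text
t 23.12 p [ 0.5538 -0.0478  0.1686] yang -1.616 z [ 0.005 -0.001 -1.   ] op 0.238 gf 0.0 F [0.2 0.1 0.3] q6 1.48
cam rack [ 0.046  -0.0045] 0.3533893437136547
0 [ 24  89 252] x@.13 0.1083 @.114 0.1128 @.05 0.1306 @.034 0.1351
44 [ 17 114 193] x@.13 0.0846 @.114 0.0874 @.05 0.0984 @.034 0.1012
45 [ 18 108 137] x@.13 0.0841 @.114 0.0868 @.05 0.0977 @.034 0.1004
46 [16 81 69] x@.13 0.0835 @.114 0.0862 @.05 0.0969 @.034 0.0996
47 [165  12  41] x@.13 0.0829 @.114 0.0856 @.05 0.0962 @.034 0.0988
48 [ 0  7 39] x@.13 0.0824 @.114 0.085 @.05 0.0954 @.034 0.098
49 [150   7  39] x@.13 0.0818 @.114 0.0844 @.05 0.0947 @.034 0.0972
50 [165  13  39] x@.13 0.0813 @.114 0.0838 @.05 0.0939 @.034 0.0964
51 [150   7  37] x@.13 0.0807 @.114 0.0832 @.05 0.0931 @.034 0.0956
54 [170  26  29] x@.13 0.079 @.114 0.0814 @.05 0.0909 @.034 0.0932
55 [90 12 22] x@.13 0.0785 @.114 0.0808 @.05 0.0901 @.034 0.0924
56 [20 77 40] x@.13 0.0779 @.114 0.0802 @.05 0.0893 @.034 0.0916
57 [ 19 129 128] x@.13 0.0773 @.114 0.0796 @.05 0.0886 @.034 0.0908
64 [ 21 107 239] x@.13 0.0734 @.114 0.0753 @.05 0.0832 @.034 0.0851
65 [ 23  92 251] x@.13 0.0728 @.114 0.0747 @.05 0.0824 @.034 0.0843
164 [ 18 116 226] x@.13 0.0124 @.114 0.0099 @.05 0.0003 @.034 -0.0021
165 [ 15 142 207] x@.13 0.0117 @.114 0.0092 @.05 -0.0006 @.034 -0.003
168 [ 16 133 163] x@.13 0.0097 @.114 0.0071 @.05 -0.0033 @.034 -0.0059
169 [ 33  66 135] x@.13 0.0091 @.114 0.0064 @.05 -0.0042 @.034 -0.0068
170 [ 46  58 140] x@.13 0.0084 @.114 0.0057 @.05 -0.0051 @.034 -0.0077
tube [52 52 88]
woofer [120  34  30]
tweeter [ 60   8 154]
side tin lid expected px [378.85031477 188.22588848]
```

Lid rear edge is at rack x ≈ 0.082, which puts the tin centre at about 0.116. The block's rear edge is at about −0.006, so its centre is about 0.047. The arm is clear, so I'm handing it in.

```bash
python3 -c "
from rig import r
print(r.job_done())"
```

```text
the job is handed in; nothing more can be done
None
```

Job handed in, though it returned no verdict: by my last measurements the block lies lengthways in the lower bay (rear edge about 6 mm out, 12 mm allowed), the tin stands under the roof (about 3 mm out), and the arm went nowhere near the port tube, woofer or tweeter.

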